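# Press the edging strip home and keep it pressed

### The arm

A 7-joint arm with a two-finger parallel gripper is mounted at the origin on the work surface. World frame = base frame: x ahead of the robot, y to its left, z up, the work surface at z = 0. Lengths are in m, angles in rad, forces in N, time in s.
With the tool pointing down it reaches from about 0.4 to 0.875 m from the base axis. Payload 4.4 kg.
Tool frame: the origin (TCP) lies on the centre line of the jaws, within the pads' length; the fingertips stand 22 mm ahead of it and the grasp point (between the pads) lies 3 mm ahead of it; z points along the fingers, y is the line along which they close (so a half turn about z gives the same grasp; the last joint's range is limited). The gripper opens to 85 mm and grips with 20 to 120 N. Pads are 22 mm wide; open, the fingers measure 114 mm over their backs; the gripper's body (76 mm by 85 mm) begins 54 mm behind the grasp point. The pads swing forward as they close: fully open they stand 13 mm farther back than shut.
Start: joints at [1.184, 0.628, 0.038, 1.517, -0.027, 0.996, -0.02], TCP at [0.205, -0.617, 0.253] pointing down, gripper open.
Joint ranges: [-3.06, 3.06], [-0.37, 2.12], [-1.25, 1.32], [0.18, 2.47], [-1.1, 4.24], [0.23, 1.98], [-2.94, 2.94]. Speed limits (rad/s): [2.57, 2.57, 3.14, 3.14, 3.14, 3.14, 3.14].

### API

Orientations are given as a unit quaternion [w, x, y, z].
In Python, from workcell import arm gives the robot as it stands.
- The arm moves only by the tool send_rows, never from a script. Its argument "increments" is a list of rows, each a list of 3 entries, a list of its own where there are three numbers: the shift along the tool's x, y, z in cm, then the turn, a rotation vector about the tool's x, y, z in rad, then the opening, from -1 (shut) to 1 (fully open). In form: [[[dx, dy, dz], [rx, ry, rz], jaw], ...]. A call has 1 to 12 rows; each row is the pose to reach, as a shift and turn from the pose commanded when the call began, along the tool's axes at that moment; what a row does not reach only later rows make up. A row lasts 1/8 s, in which the tool goes at most 62.5 mm and 10.7 degrees, less where a joint would pass 70% of its speed; a pose out of reach is approached as far as the arm can. A call with a gripper value outside its range is refused whole. The fingers move at their own pace and stop on an object; the grip force is fixed at half the most. Time passes only in rows, so rows that repeat a pose let the fingers close. It gives the time, the measured TCP pose, the force, the opening and the grip force at its end, in the units of the state.
- arm.observe(): the state, without advancing time (a new reading comes with each control period).
- arm.read_camera(name): name is "side" or "top" or "wrist"; returns (picture, depth): 480x640x3 uint8, blue, green, red; 480x640 float32, m along the optical axis (not along the pixel's ray), 0 where there is no reading.
- arm.camera_model(name): a dict with "camera_matrix" (3x3 intrinsics, pixels), "world_from_camera" (4x4, takes a point from camera to world coordinates). Camera axes: x right, y down, z forward; pixel columns grow to the right and rows downward; lengths in m; the calibration is good to about 2 mm. A picture is of the moment at which its call begins: read the wrist's pose just before it. camera_model takes no time and is no camera call; for the wrist camera it gives the pose at the moment of the call.
- arm.finish_job(): hands the job in; it is judged then, once.
Trained networks look in the newest picture that a camera, given by its name, has taken for a name from the list of things; names that differ only in an ending like _2 or _b are one class to them, and where a whole thing is asked for, a point or a joint stands for the part that bears it (a point fixed in the world has none). Each returns a list of dicts, best first, with "score" (0 to 1); they miss things now and then, are a little off and sometimes report something else, mostly with a low value. They report only what shows in the picture. A call takes as long as a camera call.
- arm.look_for(target, camera): "rect" ([left, top, width, height] in pixels, round what is visible of it).
The state is a dict: "clock": time; "qpos": joint angles; "joint_velocities": joint speeds; "joint_torque": joint torques, N m; "position": TCP position; "orientation": TCP orientation; "wrist_force": force on the tool from outside, world axes, zero at the start; "wrist_torque": the same for the moment, N m; "opening": finger opening in m; "finger_force": force on a finger pad.
Only numpy, scipy, OpenCV 4.12 (cv2) and the standard library are available. Lean on these libraries where they do the work, as an engineer would, in place of code of your own. Each camera call takes 0.05 s, during which the arm holds its last target. There are 200 camera calls.

### The job

Draw the locking pin straight up out of its bore in the edging press, park it upright in the notch in the side of the press's base, fully down on its collar, and let go of it. Then take the carriage's upright wooden handle and push it towards the fence until edging strip and stretcher bar are tight against the fence and the sprung pad is about half-way (8 mm) into its holder, never bottoming the pad. Finish while holding it there: the program ends with the robot still holding the handle against the spring, and everything else on the table left where it was.

Things in the scene. Friction and masses are not known exactly. Their poses are not given: they have to be found in the camera images.
- press: edging press: grey base plate 260 (x) x 200 (y) x 30 thick, fixed flat on the table. Origin: centre of its underside, on the table; z up, x points from the handle to the fence (pressing direction). Offsets in the other entries are in this frame, in mm. Dark steel fence across the far end: 20 thick, 30 high over the plate, inner face at x = 105. Dark stop block at x = -122, 30 high.
- bore (a point): mouth of the vertical pin bore (11.5 dia, 30 deep, through the plate) in the plate's top face: x = -13, y = 70, z = 30. The pin starts here, 4 mm ahead of the carriage's low side arm (x = -50 to -30, y = 25 to 85, top at z = 46), and so bars the carriage.
- notch (a point): parking point in the side notch: x = -30, y = -86, z = 30 (plate's top face). The notch is cut through the plate's -y edge: 13 wide in x, from y = -100 in to y = -78, open above and to the side. A parked pin stands upright here, shank in the notch, collar resting on the plate.
- pin: loose steel locking pin, 90 g, upright, z axis up. Origin: centre of its foot. Shank 10 dia from 0 to 27, collar 22 dia from 27 to 33, round handle 16 dia from 33 to 89 (grip here, from above). Collar on the plate means that the origin is 3 mm over the table.
- pin_grip (a point): point on the pin's axis 72 mm above its foot, in the upper part of the handle
- clamp: the carriage: aluminium block 55 (x) x 58 (y), x = -85 to -30 when back, top at z = 62, with the handle on it. Origin: at the press's origin when fully back; it shifts along the press's x by the travel (0 to 50 mm). Return spring: 3 N at 0, 7 N at 37 mm. With bar and strip tight on the fence the pad first takes load at 29 mm travel and is half in at 37 mm.
- post_top (a point): centre of the top of the carriage's upright dark wooden handle: round, 22 dia, fixed, from z = 62 to 125 mm, top 7 mm tapered to 16 dia; at x = -60, y = 0 of the press when the carriage is fully back; moves with the carriage
- pad (a joint): how far the sprung pad is pushed into its holder on the carriage, in m: 0 = free, 0.016 = bottomed. 900 N/m, so half-way (0.008) is about 7 N. Handle force at that point is about 14 N.
- pad_face (a point): centre of the front face of the black rubber pad (60 wide in y, 22 high); at clamp 0 and pad 0 it is at x = 18, y = 0, z = 44 of the press. Its round steel stem (12 dia) shows 20 mm between holder and pad when free, 12 mm when half in.
- bar: loose light wood stretcher bar, 40 (x) x 170 (y) x 28 high, on the plate before the fence, 1 to 8 mm short of it. Origin: centre of underside. Tight against the fence its origin is at x = 85.
- strip: loose darker wood edging strip, 18 (x) x 150 (y) x 28 high, on the plate 4 to 11 mm short of the bar, between bar and pad. Origin: centre of underside. When all is tight its origin is at x = 56.
- paint_jar: bystander, leave alone: closed jar of paint, 72 dia x 90 tall
- rosette: bystander, leave alone: small brass rosette, 32 dia x 10, lying on the press base's corner
- rosette2: bystander, leave alone: brass rosette, 44 dia x 12, lying on the table beside the press
- brush: bystander, leave alone: paint brush lying on the table
- screwdriver: bystander, leave alone: screwdriver lying on the table
- cup: bystander, leave alone: white cup, 76 dia x 95 tall
- hammer: bystander, leave alone: hammer lying beyond the press

How it is judged:
By the outcome, as a careful person would: the job done as asked, in the order asked, and still so for the second after the job is handed in, while the arm keeps its last pose, push and grip.
It also fails if it takes over 51 s, if anything falls off the work surface, if the arm or the gripper's body presses on something with over 40 N, if the wrist force passes 120 N, or if a joint passes its speed limit or range.

## Working session

There is one attempt and no reset: what is moved stays moved. The work goes in short steps, Python scripts to look and compute and a tool call to move; the robot and the scene stay as the last step left them, time stands still between calls to the robot, and variables do not carry over. Pictures are saved under pics/ and viewed, at most 10 in all, crops included, and the job is handed in when it is done.

Besides the shell and the picture viewer there is one more tool, called as name(argument=value, ...) on one line, values as JSON. send_rows: Moves the arm, as the interface text tells. Its arguments: {"type":"object","properties":{"increments":{"type":"array","items":{"type":"array"}}},"required":["increments"]}

```bash
mkdir -p pics; ls; cat > h.py <<'E'
import numpy as np, cv2
from workcell import arm
from scipy.spatial.transform import Rotation as R
def snap(n,f=None):
    m=arm.camera_model(n); p,d=arm.read_camera(n)
    if f: cv2.imwrite('pics/'+f,p); np.savez('pics/'+f+'.npz',d=d,K=m['camera_matrix'],T=m['world_from_camera'])
    return p,d,np.array(m['camera_matrix']),np.array(m['world_from_camera'])
def w(u,v,z,K,T):
    c=np.linalg.inv(K)@[u,v,1]; return (T@np.append(c*z,1))[:3]
def ray(u,v,h,K,T):
    r=T[:3,:3]@np.linalg.inv(K)@[u,v,1]; o=T[:3,3]; return o+r*(h-o[2])/r[2]
def proj(P,K,T):
    c=np.linalg.inv(T)@np.append(P,1); q=K@c[:3]; return q[:2]/q[2]
def tool(P):  # world vector to tool axes, cm
    s=arm.observe(); q=np.array(s['orientation']); r=R.from_quat(q[[1,2,3,0]])
    return r.inv().apply(P)*100
E
python3 - <<'E'
from h import *
s=arm.observe(); print(s)
a=[]
for n in ('top','side'):
    p,d,K,T=snap(n,n+'0.png'); print(n,K.tolist(),T.round(3).tolist()); 
    for t in ('press','pin','post_top','bar','strip','pad','clamp'):
        print(t,[(np.round(x['rect']),round(x['score'],2)) for x in arm.look_for(t,n)[:2]])
E
```

```text
pics
{'clock': 0.0, 'qpos': array([ 1.18417475,  0.62931255,  0.03844609,  1.51839767, -0.02694912,
        0.99629896, -0.01999081]), 'joint_velocities': array([-1.48305123e-04, -3.62454054e-04,  1.38709203e-03,  1.61473874e-04,
        2.52889454e-03,  2.89039332e-04,  7.89791456e-05]), 'joint_torque': array([-4.63994274e-04, -5.63406837e+01,  1.22603294e+00, -1.93447423e+01,
        1.10198051e-02,  1.06694992e-02, -7.19116233e-07]), 'position': array([ 0.20479888, -0.61626483,  0.25240142]), 'orientation': array([-9.30997528e-04,  9.87158684e-01,  1.59739885e-01, -1.85625976e-04]), 'wrist_force': array([0.34762654, 0.45785784, 0.31866815]), 'wrist_torque': array([-0.01086997, -0.01271741, -0.01690752]), 'finger_force': 0.0, 'opening': 0.08561036417351449}
top [[481.4521319618341, 0.0, 312.67436052734695], [0.0, 481.4521319618341, 235.9898630577977], [0.0, 0.0, 1.0]] [[0.022, -0.988, 0.151, 0.428], [-0.999, -0.025, -0.023, 0.035], [0.026, -0.15, -0.988, 1.04], [0.0, 0.0, 0.0, 1.0]]
press [(array([243., 197., 102., 126.]), 0.67)]
pin []
post_top [(array([249., 246.,  59.,  53.]), 0
[... 303 characters left out ...]
25.]), 0.4)]
side [[452.64105508378924, 0.0, 312.9880252538301], [0.0, 452.64105508378924, 240.9888700773281], [0.0, 0.0, 1.0]] [[0.921, -0.265, 0.286, 0.336], [-0.39, -0.655, 0.647, -0.543], [0.016, -0.707, -0.707, 0.704], [0.0, 0.0, 0.0, 1.0]]
press [(array([203., 205., 157., 119.]), 0.74)]
pin [(array([256., 213.,  12.,  29.]), 0.67)]
post_top [(array([234., 229.,  61.,  48.]), 0.67), (array([276., 216.,  43.,  59.]), 0.39)]
bar [(array([288., 209.,  52.,  68.]), 0.57)]
strip [(array([279., 216.,  40.,  57.]), 0.56), (array([202., 202., 161., 125.]), 0.51)]
pad [(array([279., 242.,  15.,  22.]), 0.61), (array([253., 330.,  24.,  24.]), 0.5)]
clamp [(array([235., 229.,  60.,  50.]), 0.89)]
```

View pics/top0.png

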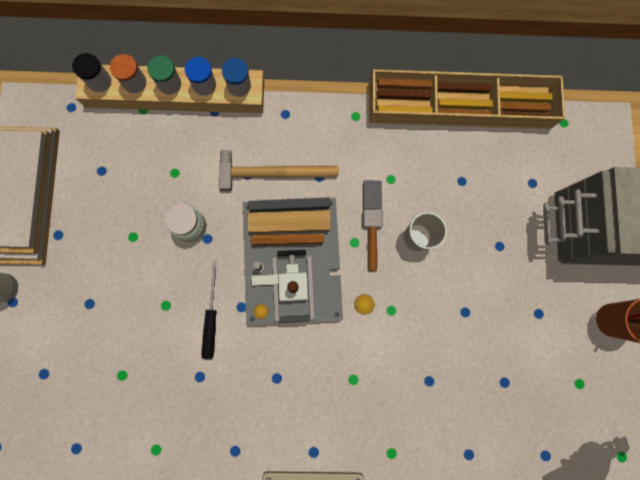

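View pics/side0.png

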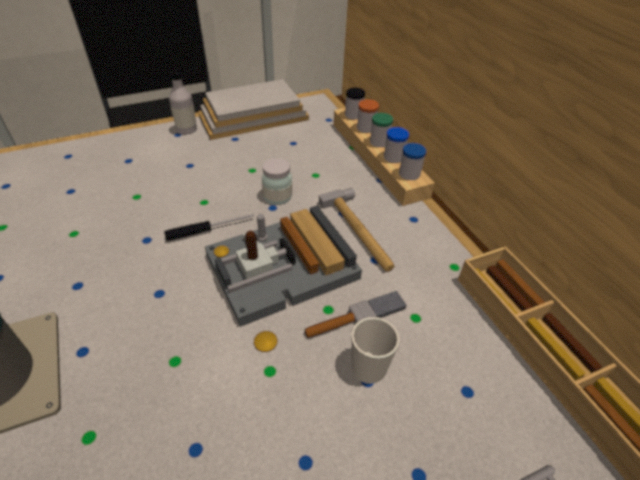

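The top picture shows the press at about (293,262) with the fence at the top (world +x), the pin at (257,267), the handle top at (292,287), and the notch at the right edge (336,270). The side picture agrees, with the pin at (262,225) and the post at (252,243). Next I'll fit the press pose from depth.

```bash
python3 - <<'E'
from h import *
C={}
for n in ('top','side'):
    z=np.load(f'pics/{n}0.png.npz'); d,K,T=z['d'],z['K'],z['T']
    v,u=np.mgrid[:480,:640]; c=np.stack([(u-K[0,2])/K[0,0]*d,(v-K[1,2])/K[1,1]*d,d,np.ones_like(d)],-1)
    P=(c@T.T)[...,:3]; C[n]=P
    o=ray(293,262,.03,*[np.load('pics/top0.png.npz')[k] for k in('K','T')])
    near=(d>0)&(np.hypot(P[...,0]-o[0],P[...,1]-o[1])<.19)
    t=P[near&(P[...,2]<.012)]; print(n,'table z',np.median(t[:,2]),'c',o)
    pl=near&(abs(P[...,2]-.03)<.008)
    m=cv2.morphologyEx(pl.astype(np.uint8),cv2.MORPH_OPEN,np.ones((2,2)))
    k,l,st,_=cv2.connectedComponentsWithStats(m); b=1+st[1:,4].argmax()
    q=P[(l==b)]; print('plate z',np.median(q[:,2]),cv2.minAreaRect((q[:,:2]*1000).astype(np.float32)))
    hi=near&(P[...,2]>.07)
    k,l,st,ce=cv2.connectedComponentsWithStats(hi.astype(np.uint8))
    for i in range(1,k):
        q=P[l==i]
        if len(q)>8: print('hi',st[i],q.mean(0).round(4),q[:,2].max().round(4), q[q[:,2]>q[:,2].max()-.012].mean(0).round(4),len(q))
E
python3 -c "
import cv2
a=cv2.imread('pics/top0.png')[185:335,230:390];cv2.imwrite('pics/c1.png',cv2.resize(a,(640,600),interpolation=2))"
```

```text
top table z 0.0009527286538659752 c [0.52618641 0.05165711 0.03      ]
plate z 0.03058346165182213 ((532.8629760742188, 53.12109375), (266.5166931152344, 205.52059936523438), 4.226186752319336)
hi [252 261   9   8  57] [0.5135 0.123  0.0909] 0.0952 [0.5138 0.1233 0.0917] 57
hi [287 280  11  13 106] [0.4715 0.0503 0.1223] 0.1286 [0.4721 0.0505 0.1241] 106
side table z 0.002074024906870864 c [0.52618641 0.05165711 0.03      ]
plate z 0.031477480502462685 ((515.0332641601562, -201.1099853515625), (712.7109985351562, 299.3289489746094), 85.12297821044922)
hi [256 214   9  13  94] [0.5103 0.1192 0.0851] 0.0949 [0.5103 0.1203 0.0905] 94
hi [244 230  14  28 300] [0.4682 0.0434 0.1041] 0.1287 [0.4689 0.0461 0.1236] 300
```

View pics/c1.png

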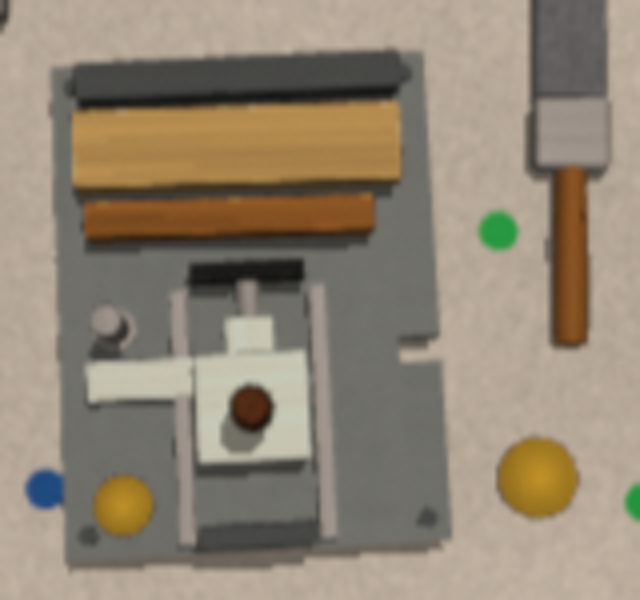

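The press is at about (0.532, 0.054) with yaw of about 4.1°. The pin is at (0.513, 0.123), and the plate-fit, pin-to-post and model values all agree within 2 mm. I'll move over the pin now, with the jaws' closing line along press x.

send_rows(increments=[[[4.7,-3.2,0],[0,0,-0.09],0],[[9.5,-6.4,0],[0,0,-0.19],0],[[14.2,-9.6,0],[0,0,-0.28],0],[[19,-12.7,0],[0,0,-0.38],0],[[23.7,-15.9,0],[0,0,-0.47],0],[[28.5,-19.1,0],[0,0,-0.57],0],[[33.2,-22.3,0],[0,0,-0.66],0],[[36,-27.7,0],[0,0,-0.76],0],[[38.7,-33.2,0],[0,0,-0.87],0],[[41.5,-38.6,0],[0,0,-0.98],0],[[44.2,-44.1,0],[0,0,-1.09],0],[[47,-49.5,1],[0,0,-1.2],0]])

```text
clock: 2.3
position: [0.4958, 0.0029, 0.2441]
orientation: [0.001, 0.723, 0.69, 0.001]
wrist_force: [1.1, 0.9, 0.2]
opening: 0.0428
finger_force: 0.0
```

```bash
python3 - <<'E'
from h import *
s=arm.observe(); print(s['position'],s['orientation'],s['opening'])
g=np.array([.513,.123,.2]); print(tool(g-s['position']))
q=s['orientation']; M=R.from_quat(np.array(q)[[1,2,3,0]]).as_matrix(); print('yaw of tool y',np.degrees(np.arctan2(M[1,1],M[0,1])),M[:,2])
E
```

```text
[0.49581042 0.00290262 0.24414884] [0.00108353 0.72346671 0.69035774 0.00096804] 0.042845316695597435
[12.07745914  1.14206803  4.41706796]
yaw of tool y -2.6830085427331762 [ 2.89673394e-03 -2.31201017e-04 -9.99995778e-01]
```

send_rows(increments=[[[4,0.4,1.5],[0,0,-0.04],0],[[8,0.8,3],[0,0,-0.08],0],[[12.1,1.1,4.4],[0,0,-0.12],0],[[12.1,1.1,4.4],[0,0,-0.12],0],[[12.1,1.1,4.4],[0,0,-0.12],0]])

```text
clock: 2.92
position: [0.512, 0.1206, 0.1993]
orientation: [0.0, 0.682, 0.731, -0.0]
wrist_force: [-0.5, -0.4, 1.3]
opening: 0.0425
finger_force: 0.0
```

```bash
python3 - <<'E'
from h import *
s=arm.observe(); print(s['position'],s['orientation'],s['opening'])
p,d,K,T=snap('wrist','w1.png'); print(T.round(3).tolist())
for t in ('pin','post_top','notch'): print(t,[(np.round(x['rect']),round(x['score'],2)) for x in arm.look_for(t,'wrist')[:2]])
E
```

```text
[0.51197074 0.12064879 0.19932076] [ 2.42547534e-04  6.82147294e-01  7.31214634e-01 -4.11496777e-04] 0.04253599566511624
[[0.998, 0.065, 0.022, 0.507], [0.069, -0.948, -0.31, 0.201], [0.001, 0.311, -0.951, 0.321], [0.0, 0.0, 0.0, 1.0]]
pin [(array([314., 202.,  28.,  51.]), 0.79)]
post_top [(array([228., 196., 140., 153.]), 0.8)]
notch []
```

View pics/w1.png

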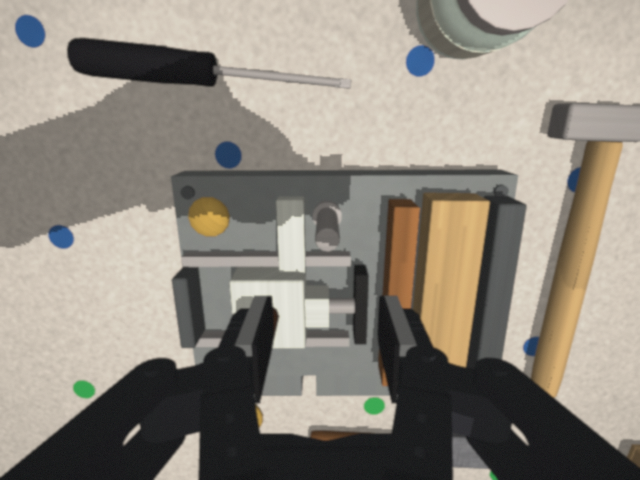

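The wrist picture shows the pin at (327,228), its top leaning down to about (327,242), and the notch at (310,385). The plate is squarely aligned with the image. I'll fit the plate edges and pin in this view.

```bash
python3 - <<'E'
from h import *
z=np.load('pics/w1.png.npz'); d,K,T=z['d'],z['K'],z['T']
v,u=np.mgrid[:480,:640]; c=np.stack([(u-K[0,2])/K[0,0]*d,(v-K[1,2])/K[1,1]*d,d,np.ones_like(d)],-1)
P=(c@T.T)[...,:3]
win=np.zeros(d.shape,bool); win[195:262,305:350]=1
q=P[win&(d>0)&(P[...,2]>.083)]; print('pin top',len(q),q.mean(0).round(4),q.min(0).round(4),q.max(0).round(4)); 
q=P[win&(d>0)&(P[...,2]>.05)]; print('pin all',len(q),q.min(0).round(4),q.max(0).round(4))
pl=(d>0)&(abs(P[...,2]-.03)<.006)
print('plate z',np.median(P[...,2][pl]))
# notch row profiles at y just outside/inside : print plate mask per row
for r in range(366,396,3):
    row=pl[r,280:345]; print(r,P[r,330].round(3),''.join('#' if x else '.' for x in row))
e=[]
for col in range(200,500,20):
    r=np.where(pl[:260,col])[0]; e.append(P[r[0],col] if len(r) else [np.nan]*3)
e=np.array(e); print('+y edge',e.round(4).tolist())
o=np.array([.532,.054]);a=np.radians(4.1);Rm=np.array([[np.cos(a),-np.sin(a)],[np.sin(a),np.cos(a)]])
for n,x in dict(bore=(-13,70,92),notch_in=(-30,-78,30),notchc=(-30,-100,30),c1=(-130,100,30),c2=(130,100,30),c3=(-130,-100,30)).items():
    print(n,proj(np.append(o+Rm@np.array(x[:2])/1e3,x[2]/1e3),K,T).round(1), (o+Rm@np.array(x[:2])/1e3).round(4))
E
```

```text
pin top 547 [0.5133 0.1257 0.0916] [0.5057 0.1172 0.083 ] [0.521  0.1325 0.0944]
pin all 824 [0.5056 0.1172 0.0501] [0.5214 0.1325 0.0944]
plate z 0.030349396955933583
366 [ 0.526 -0.013  0.031] #################################################################
369 [ 0.526 -0.016  0.031] #################################################################
372 [ 0.526 -0.019  0.031] #################################################################
375 [ 0.527 -0.023  0.03 ] #################################################################
378 [ 0.527 -0.026  0.03 ] ######################..............##########.##################
381 [ 0.527 -0.03   0.03 ] ######################..............#############################
384 [ 0.527 -0.032  0.031] ######################..............#############################
387 [ 0.528 -0.036  0.03 ] ######################..............#############################
390 [ 0.528 -0.039  0.031] ######################..............#############################
393 [ 0.528 -0.042  0.031] ######################..............#############################
+y edge [[0.4177, 0.2275, 0.0251], [0.431, 0.1484, 0.0274], [0.4462, 0.1495, 0.0281], [0.4613, 0.1507, 0.0287], [0.4758, 0.1517, 0.0242], [0.4911, 0.1528, 0.0245], [0.5063, 0.1539, 0.0251], [0.5215, 0.155, 0.025], [0.5365, 0.1563, 0.0265], [0.552, 0.157, 0.0241], [0.5667, 0.1584, 0.0269], [0.5817, 0.1595, 0.0271], [0.5803, 0.2499, 0.0343], [0.5948, 0.2436, 0.0346], [0.6109, 0.2437, 0.028]]
bore [327.9 241.6] [0.514  0.1229]
notch_in [308.5 376.1] [ 0.5077 -0.0259]
notchc [308.8 396.4] [ 0.5092 -0.0479]
c1 [171.3 177.5] [0.3952 0.1444]
c2 [517.9 176.5] [0.6545 0.163 ]
c3 [199.  396.7] [ 0.4095 -0.055 ]
```

send_rows(increments=[[[0.4,0.2,3],[0,0,0],0],[[0.4,0.2,6],[0,0,0],0],[[0.4,0.2,9],[0,0,0],0],[[0.4,0.2,11],[0,0,0],0],[[0.4,0.2,12.1],[0,0,0],0],[[0.4,0.2,12.1],[0,0,0],0],[[0.4,0.2,12.1],[0,0,0],-1],[[0.4,0.2,12.1],[0,0,0],-1],[[0.4,0.2,12.1],[0,0,0],-1],[[0.4,0.2,12.1],[0,0,0],-1],[[0.4,0.2,12.1],[0,0,0],-1],[[0.4,0.2,12.1],[0,0,0],-1]])

```text
clock: 4.62
position: [0.5139, 0.1256, 0.0791]
orientation: [0.0, 0.682, 0.731, 0.0]
wrist_force: [-2.4, -0.2, 6.7]
opening: 0.0146
finger_force: 58.5
```

send_rows(increments=[[[0,0,-1],[0,0,0],-1],[[0,0,-2.5],[0,0,0],-1],[[0,0,-4],[0,0,0],-1],[[0,0,-6],[0,0,0],-1],[[0,0,-8],[0,0,0],-1],[[0,0,-8],[0,0,0],-1],[[-4,-0.4,-8],[0,0,0],-1],[[-8,-0.9,-8],[0,0,0],-1],[[-12,-1.3,-8],[0,0,0],-1],[[-15.6,-1.7,-8],[0,0,0],-1],[[-15.6,-1.7,-8],[0,0,0],-1],[[-15.6,-1.7,-8],[0,0,0],-1]])

```text
clock: 6.12
position: [0.5075, -0.0307, 0.1581]
orientation: [-0.0, 0.682, 0.731, 0.0]
wrist_force: [-0.3, 1.5, -0.3]
opening: 0.0147
finger_force: 58.4
```

```bash
python3 - <<'E'
from h import *
s=arm.observe(); print(s['position'],s['orientation'],s['opening'],s['finger_force'],s['wrist_force'])
p,d,K,T=snap('wrist','w2.png')
q,d2,K2,T2=snap('side','s2.png')
cv2.imwrite('pics/c2.png',np.hstack([p[200:480,150:450],cv2.resize(q[180:320,200:350],(300,280),interpolation=cv2.INTER_CUBIC)]))
pr=lambda l,P:print(l,proj(P,K,T).round(1),proj(P,K2,T2).round(1))
pr('foot@tcp',s['position']-[0,0,.075])
E
```

```text
[ 0.50749631 -0.03065378  0.15806729] [-3.71472458e-04  6.81853202e-01  7.31488916e-01  1.94544676e-04] 0.014689156101374364 58.42913031578064 [-0.2702705   1.54635895 -0.30351053]
foot@tcp [324.3 264.5] [284.6 272.8]
```

View pics/c2.png

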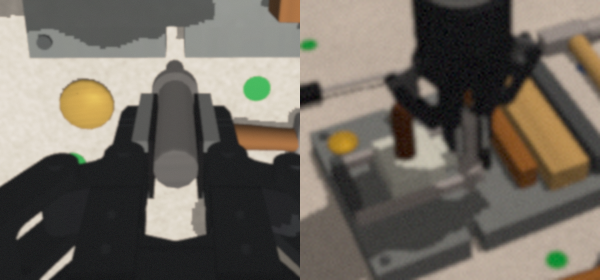

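The pin is upright in the jaws with its foot at about (324,266), and the notch opening at about (326,235) sits straight ahead in line with it. I'll measure the pin axis against the notch.

```bash
python3 - <<'E'
from h import *
z=np.load('pics/w2.png.npz'); d,K,T=z['d'],z['K'],z['T']
v,u=np.mgrid[:480,:640]; c=np.stack([(u-K[0,2])/K[0,0]*d,(v-K[1,2])/K[1,1]*d,d,np.ones_like(d)],-1)
P=(c@T.T)[...,:3]; pl=(d>0)&(abs(P[...,2]-.03)<.008)
a=np.radians(4.15);Rm=np.array([[np.cos(a),-np.sin(a)],[np.sin(a),np.cos(a)]])
def pf(X): return (X[:2]-[.532,.054])@Rm*1e3
for r in range(218,262,4):
    print(r,''.join('#' if x else '.' for x in pl[r,300:350]))
for r in range(228,254,6):
    row=np.where(~pl[r,305:345])[0]+305; print(r,row.min(),row.max(),pf(ray(row.min()-.5,r,.03,K,T)).round(1),pf(ray(row.max()+.5,r,.03,K,T)).round(1))
q=P[(v>255)&(v<360)&(u>295)&(u<355)&(d>0)&(P[...,2]>.079)&(P[...,2]<.106)]
L=np.array([pf(x) for x in q]); print('shank',len(q),L.min(0),L.max(0),np.percentile(L,[5,95],axis=0),q[:,2].min())
q=P[(v>255)&(v<360)&(u>295)&(u<355)&(d>0)&(P[...,2]>.109)&(P[...,2]<.115)]
L=np.array([pf(x) for x in q]); print('collar',len(q),L.min(0),L.max(0))
print('tcp',pf(arm.observe()['position']))
E
```

```text
218 ##################################################
222 ##################################################
226 ##################################################
230 ################...................###############
234 ################...................###############
238 ################...................###############
242 ################...................###############
246 ##########.#####...................###############
250 ####.###########...................###############
254 ################...................###############
258 ..................................................
228 316 334 [-36.5 -77.8] [-23.8 -77.8]
234 316 334 [-36.6 -82. ] [-23.8 -82.1]
240 316 334 [-36.6 -86.3] [-23.7 -86.3]
246 310 334 [-40.7 -90.6] [-23.7 -90.6]
252 316 334 [-36.7 -95. ] [-23.7 -95. ]
shank 117 [-35.02465005 -82.61143912] [-25.87979824 -78.53774407] [[-34.46317962 -81.64379503]
 [-26.48657666 -78.967238  ]] 0.08332833653404212
collar 249 [-41.11860678 -86.69390661] [-19.73789601 -72.64390669]
tcp [-30.34683001 -81.85626572]
```

send_rows(increments=[[[-0.2,0,2],[0,0,0],-1],[[-0.25,0.03,4],[0,0,0],-1],[[-0.25,0.03,4.5],[0,0,0],-1],[[-0.25,0.03,5.2],[0,0,0],-1],[[-0.25,0.03,6],[0,0,0],-1],[[-0.25,0.03,6.8],[0,0,0],-1],[[-0.25,0.03,7.4],[0,0,0],-1],[[-0.25,0.03,7.8],[0,0,0],-1],[[-0.25,0.03,8],[0,0,0],-1],[[-0.25,0.03,8],[0,0,0],-1],[[-0.25,0.03,8],[0,0,0],-1]])

```text
clock: 7.6
position: [0.508, -0.0338, 0.0791]
orientation: [0.0, 0.682, 0.731, -0.0]
wrist_force: [-1.8, 0.4, 7.8]
opening: 0.0144
finger_force: 59.6
```

It has seated, with 7.8 N contact at the same TCP height as in the bore. I'll open the jaws and go straight up.

send_rows(increments=[[[0,0,0],[0,0,0],-0.2],[[0,0,0],[0,0,0],0],[[0,0,0],[0,0,0],0],[[0,0,0],[0,0,0],0],[[0,0,-1],[0,0,0],0],[[0,0,-3],[0,0,0],0],[[0,0,-6],[0,0,0],0],[[0,0,-10],[0,0,0],0],[[0,0,-12],[0,0,0],0],[[0,0,-12],[0,0,0],0]])

```text
clock: 8.85
position: [0.5092, -0.0338, 0.2003]
orientation: [0.002, 0.682, 0.731, 0.001]
wrist_force: [-0.5, -0.2, -0.6]
opening: 0.0431
finger_force: 0.0
```

```bash
python3 - <<'E'
from h import *
s=arm.observe(); print(s['position'],s['wrist_force'],s['opening'])
p,d,K,T=snap('wrist','w3.png'); q,d2,K2,T2=snap('side','s3.png')
cv2.imwrite('pics/c3.png',np.hstack([p[100:480,100:480],cv2.resize(q[180:320,200:360],(434,380),interpolation=cv2.INTER_CUBIC)])[:, :800])
a=np.radians(4.15);Rm=np.array([[np.cos(a),-np.sin(a)],[np.sin(a),np.cos(a)]])
for d,K,T,l in ((d,K,T,'w'),(d2,K2,T2,'s'),(*snap('top','t3.png')[1:],'t')):
    v,u=np.mgrid[:480,:640]; c=np.stack([(u-K[0,2])/K[0,0]*d,(v-K[1,2])/K[1,1]*d,d,np.ones_like(d)],-1)
    P=(c@T.T)[...,:3]; L=P.copy(); L[...,:2]=(P[...,:2]-[.532,.054])@Rm; L*=1e3
    for n,x,y,r,z0,z1 in (('pin',-30,-86,14,78,105),('pincollar',-30,-86,14,32.5,50),('post',-60,0,18,112,135)):
        m=(d>0)&(np.hypot(L[...,0]-x,L[...,1]-y)<r)&(L[...,2]>z0)&(L[...,2]<z1); q=L[m]
        if len(q)>5: print(l,n,len(q),q.mean(0).round(1),q.min(0).round(1),q.max(0).round(1))
E
```

```text
[ 0.5091932  -0.03382343  0.20027789] [-0.46102371 -0.18799952 -0.60545117] 0.0430946381662633
w pin 589 [-29.8 -85.1  90.6] [-37.7 -94.5  78. ] [-22.  -78.8  94.3]
w pincollar 334 [-29.7 -81.7  38.3] [-40.2 -93.5  32.5] [-18.7 -75.9  50. ]
w post 1648 [-59.2   1.2 123.9] [-71.2  -9.7 112.3] [-49.3  12.1 128.2]
s pin 91 [-33.2 -90.8  88.8] [-39.9 -97.1  78. ] [-25.1 -81.3  95.3]
s pincollar 81 [-34.1 -92.3  39.6] [-43.  -99.7  32.8] [-20.7 -78.7  49.9]
s post 124 [-63.8  -4.  122.2] [-73.1 -11.9 112. ] [-51.    9.1 128.4]
t post 102 [-60.1   0.9 123.6] [-69.9  -8.6 113.6] [-49.1  10.7 129.1]
```

View pics/c3.png

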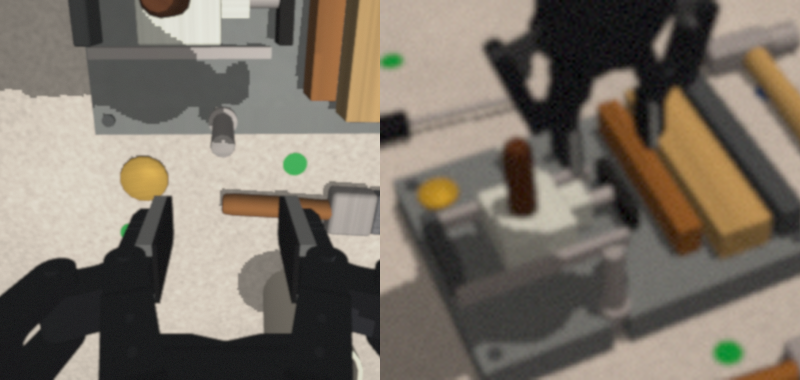

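The pin is parked upright with its collar down: the wrist crop shows it at (222,130), and its top measures about 92 mm, as in the bore. The post measures (-60, 1) in the press frame. Now I'll grasp the handle.

send_rows(increments=[[[4.4,-1.6,0],[0,0,0],0],[[8.7,-3.1,0],[0,0,0],0],[[8.7,-3.1,0],[0,0,0],0],[[8.7,-3.1,3],[0,0,0],0],[[8.7,-3.1,6],[0,0,0],0],[[8.7,-3.1,8.5],[0,0,0],0],[[8.7,-3.1,9.9],[0,0,0],0],[[8.7,-3.1,9.9],[0,0,0],0],[[8.7,-3.1,9.9],[0,0,0],-1],[[8.7,-3.1,9.9],[0,0,0],-1],[[8.7,-3.1,9.9],[0,0,0],-1],[[8.7,-3.1,9.9],[0,0,0],-1]])

```text
clock: 10.5
position: [0.471, 0.0508, 0.1001]
orientation: [0.0, 0.682, 0.731, 0.0]
wrist_force: [-2.7, 1.4, 6.2]
opening: 0.0205
finger_force: 59.1
```

```bash
python3 - <<'E'
from h import *
s=arm.observe(); print(s['position'],s['wrist_force'],s['opening'],s['finger_force'])
a=np.radians(4.15);Rm=np.array([[np.cos(a),-np.sin(a)],[np.sin(a),np.cos(a)]])
print((s['position'][:2]-[.532,.054])@Rm*1e3, s['wrist_force'][:2]@Rm)
E
```

```text
[0.4710467  0.05080835 0.10006662] [-2.7215305   1.41170205  6.20271511] 0.020545258145295543 59.08204525709152
[-61.02445735   1.22777322] [-2.61223284  1.60495189]
```

send_rows(increments=[[[0,0.2,0],[0,0,0],-1],[[0,0.5,0],[0,0,0],-1],[[0,0.8,0],[0,0,0],-1],[[0,1.1,0],[0,0,0],-1],[[0,1.4,0],[0,0,0],-1],[[0,1.7,0],[0,0,0],-1],[[0,2,0],[0,0,0],-1],[[0,2.2,0],[0,0,0],-1],[[0,2.4,0],[0,0,0],-1],[[0,2.6,0],[0,0,0],-1],[[0,2.6,0],[0,0,0],-1],[[0,2.6,0],[0,0,0],-1]])

```text
clock: 12.0
position: [0.4955, 0.0526, 0.1001]
orientation: [-0.0, 0.682, 0.731, -0.001]
wrist_force: [-5.9, 0.3, 9.3]
opening: 0.0205
finger_force: 59.5
```

```bash
cat > chk.py <<'E'
from h import *
import sys
s=arm.observe()
a=np.radians(4.15);Rm=np.array([[np.cos(a),-np.sin(a)],[np.sin(a),np.cos(a)]])
print('tcp',(s['position'][:2]-[.532,.054])@Rm*1e3,s['position'][2], 'F',s['wrist_force'][:2]@Rm,s['wrist_force'][2],s['opening'],s['finger_force'])
for n in ('top','side','wrist'):
    p,d,K,T=snap(n,n+sys.argv[1]+'.png')
    v,u=np.mgrid[:480,:640]; c=np.stack([(u-K[0,2])/K[0,0]*d,(v-K[1,2])/K[1,1]*d,d,np.ones_like(d)],-1)
    P=(c@T.T)[...,:3]; L=P.copy(); L[...,:2]=(P[...,:2]-[.532,.054])@Rm; L*=1e3
    # top surfaces by x profile, slices in y
    for y0,y1 in ((30,70),(-70,-30),(-22,22)):
        m=(d>0)&(L[...,1]>y0)&(L[...,1]<y1)&(L[...,2]>51)&(L[...,2]<64)&(L[...,0]>-5)&(L[...,0]<130)
        xs=L[...,0][m]; h,_=np.histogram(xs,np.arange(-5,131,3))
        print(n,(y0,y1),' '.join(f'{-5+3*i}:{k}' for i,k in enumerate(h) if k))
E
python3 chk.py 5
```

```text
tcp [-36.46756362   1.20240017] 0.10008611233471713 F [-5.81957673  0.68982405] 9.295647696819948 0.020537300465729175 59.46521133184433
top (30, 70) 52:6 55:7 58:13 61:13 64:22 67:24 70:28 73:26 76:31 79:22 82:27 85:28 88:26 91:31 94:24 97:27 100:1 103:21 106:33 109:24 112:29 115:22 118:33 121:24 124:7
top (-70, -30) 40:1 43:2 46:3 49:3 52:7 55:6 58:8 61:16 64:11 67:16 70:16 73:19 76:20 79:16 82:26 85:24 88:25 91:30 94:23 97:26 100:1 103:21 106:29 109:25 112:27 115:29 118:24 121:24 124:10
top (-22, 22) 76:3 79:6 82:9 85:16 88:9 91:11 94:20 97:18 100:1 103:22 106:38 109:28 112:29 115:32 118:29 121:26 124:11
side (30, 70) 34:1 37:24 40:19 43:17 46:20 49:16 52:19 55:18 58:18 61:19 64:21 67:20 70:17 73:18 76:20 79:18 82:20 85:17 88:17 91:18 94:15 97:1 100:32 103:20 106:18 109:15 112:19 115:15 118:16 121:4
side (-70, -30) 34:1 37:30 40:26 43:26 46:22 49:27 52:23 55:27 58:25 61:21 64:25 67:21 70:21 73:23 76:22 79:25 82:21 85:22 88:23 91:18 94:19 97:2 100:35 103:27 106:20 109:20 112:26 115:19 118:20 121:6
side (-22, 22) -5:18 -2:17 1:17 4:18 7:16 10:2 13:4 16:5 19:5 22:5 25:5 28:31 31:23 3
[... 181 characters left out ...]
1:5
wrist (30, 70) 28:2 31:44 34:40 37:38 40:1177 43:668 46:655 49:665 52:660 55:663 58:670 61:654 64:654 67:679 70:665 73:666 76:650 79:676 82:655 85:658 88:681 91:599 94:394 97:142 100:1 103:78
wrist (-70, -30) 40:205 43:122 46:157 49:171 52:188 55:218 58:234 61:265 64:281 67:298 70:316 73:345 76:373 79:386 82:390 85:395 88:387 91:414 94:377 97:214 103:1165 106:447 109:384 112:402 115:346 118:221 121:86 124:4
wrist (-22, 22) -5:341 -2:343 1:340 4:342 7:353 10:230 13:69 16:98 19:96 22:98 25:103 28:181 31:755 34:541 37:541 40:808 43:569 46:549 49:569 52:552 55:551 58:553 61:562 64:574 67:536 70:567 73:560 76:543 79:562 82:548 85:560 88:560 91:555 94:559 97:299 103:1516 106:305 109:128 112:15
```

send_rows(increments=[[[0,0.1,0],[0,0,0],-1],[[0,0.2,0],[0,0,0],-1],[[0,0.3,0],[0,0,0],-1],[[0,0.4,0],[0,0,0],-1],[[0,0.5,0],[0,0,0],-1],[[0,0.6,0],[0,0,0],-1],[[0,0.7,0],[0,0,0],-1],[[0,0.8,0],[0,0,0],-1],[[0,0.9,0],[0,0,0],-1],[[0,1.0,0],[0,0,0],-1],[[0,1.0,0],[0,0,0],-1],[[0,1.0,0],[0,0,0],-1]])

```text
clock: 13.65
position: [0.504, 0.0532, 0.1001]
orientation: [-0.001, 0.682, 0.732, -0.002]
wrist_force: [-9.3, 0.1, 13.4]
opening: 0.0205
finger_force: 60.1
```

```bash
python3 chk.py 6 | grep -v '(-70'
```

```text
tcp [-28.02625648   1.20235653] 0.10008129175236442 F [-9.26245024  0.72645192] 13.377499016331816 0.02050028694797017 60.08454769849777
top (30, 70) 46:2 49:1 64:1 67:3 70:6 73:12 76:16 79:17 82:24 85:29 88:23 91:30 94:27 97:29 100:30 103:31 106:29 109:22 112:27 115:28 118:25 121:23 124:11
top (-22, 22) 91:2 94:7 97:10 100:14 103:14 106:17 109:18 112:19 115:26 118:32 121:30 124:9
side (30, 70) 34:1 37:1 43:24 46:15 49:19 52:19 55:17 58:20 61:15 64:16 67:19 70:18 73:16 76:19 79:20 82:17 85:19 88:19 91:15 94:19 97:17 100:18 103:21 106:20 109:15 112:17 115:18 118:16 121:4
side (-22, 22) -5:10 -2:7 1:13 4:16 7:20 10:19 13:16 16:12 19:1 22:6 25:6 28:6 31:7 34:33 37:27 40:23 43:32 46:22 49:19 52:27 55:27 58:17 61:24 64:20 67:25 70:20 73:22 76:23 79:23 82:23 85:20 88:20 91:24 94:20 97:23 100:27 103:25 106:21 109:24 112:17 115:21 118:22 121:5
wrist (30, 70) -5:49 -2:47 1:2 34:13 37:37 40:45 43:65 46:1252 49:672 52:663 55:673 58:660 61:639 64:705 67:658 70:675 73:658 76:682 79:661 82:670 85:669 88:661 91:683 94:666 97:661 100:537 103:438 106:67
wrist (-22, 22) -5:336 -2:360 1:283 4:345 7:345 10:351 13:340 16:351 19:158 22:84 25:102 28:103 31:99 34:436 37:569 40:537 43:536 46:814 49:563 52:554 55:563 58:554 61:552 64:572 67:559 70:567 73:547 76:572 79:553 82:544 85:568 88:563 91:564 94:563 97:572 100:536 103:847 106:603 109:553 112:391 115:233 118:89 121:1
```

View pics/wrist6.png

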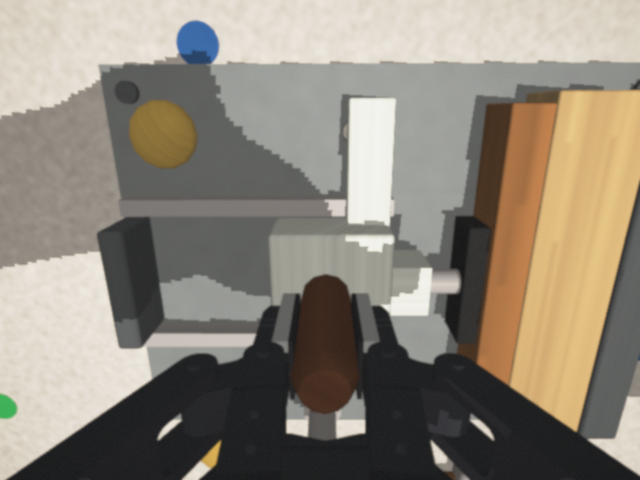

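The wrist picture shows holder, stem (430–460, 281), pad, strip and bar all in contact up to the fence. I'll measure the visible stem length finely.

```bash
cat > stem.py <<'E'
from h import *
import sys
a=np.radians(4.15);Rm=np.array([[np.cos(a),-np.sin(a)],[np.sin(a),np.cos(a)]])
for f in sys.argv[1:]:
    z=np.load(f'pics/wrist{f}.png.npz'); d,K,T=z['d'],z['K'],z['T']
    v,u=np.mgrid[:480,:640]; c=np.stack([(u-K[0,2])/K[0,0]*d,(v-K[1,2])/K[1,1]*d,d,np.ones_like(d)],-1)
    P=(c@T.T)[...,:3]; L=P.copy(); L[...,:2]=(P[...,:2]-[.532,.054])@Rm; L*=1e3
    B=(d>0)&(abs(L[...,1])<9)&(L[...,0]>0)&(L[...,0]<75)
    for x in np.arange(8,60,1):
        m=B&(L[...,0]>=x)&(L[...,0]<x+1)&(L[...,1]>-2)&(L[...,1]<4); print(f'{x:.0f}:{np.percentile(L[...,2][m],[10,90]).round(0) if m.sum()>3 else None}',end=' ')
    print()
E
python3 stem.py 5 6
```

```text
8:[ 58. 156.] 9:[58. 60.] 10:[58. 59.] 11:[58. 59.] 12:None 13:[52. 54.] 14:[52. 53.] 15:[52. 53.] 16:[51. 53.] 17:[52. 53.] 18:[52. 53.] 19:[31. 53.] 20:[30. 53.] 21:[30. 53.] 22:[31. 53.] 23:[30. 53.] 24:[30. 53.] 25:[30. 53.] 26:[31. 53.] 27:[31. 53.] 28:[30. 53.] 29:[30. 54.] 30:[31. 55.] 31:[31. 56.] 32:[31. 57.] 33:[55. 56.] 34:[55. 56.] 35:[55. 56.] 36:[55. 56.] 37:[55. 56.] 38:[55. 57.] 39:[55. 56.] 40:[55. 59.] 41:[55. 60.] 42:[58. 60.] 43:[58. 59.] 44:[58. 60.] 45:[58. 60.] 46:[58. 59.] 47:[58. 60.] 48:[58. 60.] 49:[58. 59.] 50:[58. 59.] 51:[58. 59.] 52:[58. 59.] 53:[58. 59.] 54:[58. 59.] 55:[58. 59.] 56:[58. 59.] 57:[57. 59.] 58:[58. 59.] 59:[58. 59.] 
8:[ 59. 136.] 9:[ 59. 136.] 10:[ 59. 136.] 11:[ 59. 135.] 12:[ 59. 150.] 13:[103. 152.] 14:[ 59. 154.] 15:[ 59. 155.] 16:[ 58. 156.] 17:[58. 60.] 18:[58. 60.] 19:[58. 59.] 20:[58. 59.] 21:None 22:[52. 53.] 23:[52. 53.] 24:[52. 53.] 25:[52. 53.] 26:[52. 53.] 27:[39. 53.] 28:[31. 53.] 29:[31. 53.] 30:[30. 53.] 31:[31. 53.] 32:[30. 53.] 33:[31. 53.] 34:[31. 53.] 35:[31. 53.] 36:[31. 56.] 37:[31. 56.] 38:[55. 56.] 39:[55. 56.] 40:[55. 57.] 41:[55. 57.] 42:[55. 57.] 43:[55. 57.] 44:[55. 56.] 45:[55. 56.] 46:[55. 59.] 47:[57. 59.] 48:[58. 60.] 49:[58. 60.] 50:[59. 60.] 51:[58. 59.] 52:[58. 59.] 53:[58. 59.] 54:[58. 60.] 55:[58. 60.] 56:[58. 60.] 57:[58. 59.] 58:[58. 59.] 59:[58. 59.]
```

Travel is about 33 mm and the pad is about 4 mm in, by TCP, force and picture. About 4 mm more is needed.

send_rows(increments=[[[0,0.1,0],[0,0,0],-1],[[0,0.2,0],[0,0,0],-1],[[0,0.3,0],[0,0,0],-1],[[0,0.4,0],[0,0,0],-1],[[0,0.5,0],[0,0,0],-1],[[0,0.55,0],[0,0,0],-1],[[0,0.55,0],[0,0,0],-1],[[0,0.55,0],[0,0,0],-1],[[0,0.55,0],[0,0,0],-1]])

```text
clock: 14.92
position: [0.5077, 0.0535, 0.1001]
orientation: [-0.002, 0.682, 0.732, -0.004]
wrist_force: [-12.8, 0.5, 16.6]
opening: 0.0203
finger_force: 61.1
```

```bash
python3 chk.py 7 | grep -E 'tcp|(-22)'; python3 stem.py 7
```

```text
tcp [-24.2609974    1.22212736] 0.10005636741354654 F [-12.70730476   1.38117741] 16.64221956514019 0.020283387899769207 61.0603666305542
top (-22, 22) 100:6 103:7 106:16 109:10 112:14 115:15 118:19 121:22 124:11
side (-22, 22) -5:14 -2:13 1:14 4:10 7:18 10:16 13:18 16:17 19:16 22:2 25:6 28:7 31:9 34:34 37:24 40:21 43:35 46:22 49:21 52:20 55:26 58:23 61:22 64:25 67:21 70:19 73:25 76:23 79:21 82:21 85:23 88:24 91:19 94:23 97:18 100:27 103:20 106:25 109:20 112:22 115:20 118:17 121:8
wrist (-22, 22) -5:313 -2:340 1:361 4:294 7:340 10:346 13:347 16:342 19:339 22:258 25:63 28:100 31:108 34:431 37:573 40:540 43:535 46:801 49:541 52:568 55:568 58:553 61:544 64:578 67:561 70:558 73:567 76:558 79:557 82:561 85:557 88:569 91:563 94:572 97:566 100:558 103:836 106:602 109:577 112:553 115:423 118:235 121:91 124:2
8:[ 59. 135.] 9:[ 59. 135.] 10:[ 59. 136.] 11:[ 58. 136.] 12:[ 59. 136.] 13:[ 59. 136.] 14:[ 59. 135.] 15:[ 58. 135.] 16:[ 59. 150.] 17:[ 59. 152.] 18:[ 59. 154.] 19:[ 59. 155.] 20:[ 58. 156.] 21:[ 58. 126.] 22:[58. 59.] 23:[58. 59.] 24:[58. 59.] 25:None 26:[52. 53.] 27:[51. 53.] 28:[52. 53.] 29:[51. 54.] 30:[52. 53.] 31:[31. 53.] 32:[30. 53.] 33:[31. 53.] 34:[31. 53.] 35:[31. 53.] 36:[31. 56.] 37:[31. 57.] 38:[55. 56.] 39:[55. 57.] 40:[55. 57.] 41:[55. 56.] 42:[55. 57.] 43:[55. 56.] 44:[55. 56.] 45:[55. 56.] 46:[55. 59.] 47:[58. 59.] 48:[58. 60.] 49:[58. 59.] 50:[58. 60.] 51:[58. 59.] 52:[58. 60.] 53:[58. 60.] 54:[58. 60.] 55:[58. 59.] 56:[58. 60.] 57:[58. 60.] 58:[58. 59.] 59:[58. 60.]
```

send_rows(increments=[[[0,0.02,0],[0,0,0],-1],[[0,0.02,0],[0,0,0],-1],[[0,0.02,0],[0,0,0],-1],[[0,0.02,0],[0,0,0],-1]])

```text
clock: 15.58
position: [0.5078, 0.0535, 0.1]
orientation: [-0.002, 0.682, 0.732, -0.004]
wrist_force: [-13.9, 0.7, 16.6]
opening: 0.0206
finger_force: 61.1
```

```bash
python3 chk.py 8 | grep tcp; python3 -c "
import cv2,numpy as np
a=cv2.imread('pics/side8.png')[150:390,120:440];b=cv2.imread('pics/wrist8.png')[180:420,300:640]
cv2.imwrite('pics/c8.png',np.hstack([a,b]))"
```

```text
tcp [-24.21189483   1.23521248] 0.1000366883544963 F [-13.79136899   1.71977129] 16.610405163438546 0.020591845855588226 61.10902190208435
```

View pics/c8.png

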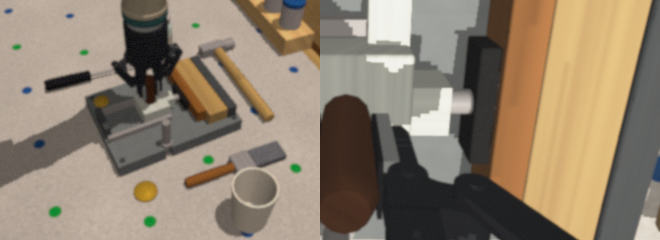

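The pin stands parked at (166,130) in the side crop. Strip and bar are tight on the fence, the stem is about half in at (462,101), the force is about 13.8 N, and the other things are where they were. I'm handing it in.

```bash
python3 -c "
from workcell import arm
print(arm.finish_job())"
```

```text
the job is handed in; nothing more can be done
None
```

The job is handed in: the pin is parked upright in the notch on its collar and released, and the arm is holding the handle at about 37 mm travel with the pad about 8 mm in (about 14 N) and strip and bar tight on the fence; no verdict came back.

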